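# Register a bar in the drilling jig

### The arm

A 6-joint arm with a two-finger parallel gripper is mounted at the origin on the work surface. World frame = base frame: x ahead of the robot, y to its left, z up, the work surface at z = 0. Lengths are in m, angles in rad, forces in N, time in s.
With the tool pointing down it reaches from about 0.225 to 0.875 m from the base axis. Payload 3.4 kg.
Tool frame: the origin (TCP) lies where the fingers leave the gripper's body, on its centre line; the fingertips stand 73 mm ahead of it and the grasp point (between the pads) lies 54 mm ahead of it (manip.pinch_z is the distance from the TCP to the grasp point, in m); z points along the fingers, y is the line along which they close (so a half turn about z gives the same grasp; the last joint's range is limited). The gripper opens to 85 mm and grips with 20 to 120 N. Pads are 22 mm wide; open, the fingers measure 114 mm over their backs; the gripper's body (76 mm by 85 mm) begins 54 mm behind the grasp point. The pads swing forward as they close: fully open they stand 13 mm farther back than shut.
Start: joints at [-1.26, 0.276, 1.505, -0, 1.361, -0.121], TCP at [0.241, -0.522, 0.304] pointing down, gripper open.
Joint ranges: [-2.89, 2.89], [-0.75, 2.08], [0.22, 2.7], [-1.18, 4.32], [0.11, 2.71], [-2.7, 2.7]. Speed limits (rad/s): [2.57, 2.57, 3.14, 3.14, 3.14, 3.14].

### API

Orientations are given as a unit quaternion [w, x, y, z].
In Python, from rig import readout, imaging, manip gives the robot as it stands. The module is installed in compiled form; this text tells all that it offers.
- The arm moves only by the tool servo_tool, never from a script. Its argument "moves" is a list of rows, each an object with "dp": the shift along the tool's x, y, z in units of 0.2 m (1.0 is 0.2 m), a list of three; "delta_rot": the turn, a rotation vector about the tool's x, y, z in units of 0.1 rad (1.0 is 0.1 rad), a list of three; "fingers": the opening, from 0 (shut) to 1 (fully open). In form: [{"dp": [dx, dy, dz], "delta_rot": [wx, wy, wz], "fingers": fingers}, ...]. A call has 1 to 5 rows; each row shifts and turns the commanded pose from where the row before left it, along the tool's axes as they then stand; what a row does not reach is not made up. A row lasts 1/10 s, in which the tool goes at most 50 mm and 8.59 degrees, less where a joint would pass 70% of its speed; a pose out of reach is approached as far as the arm can. A call with a number of a shift or a turn outside -1 to 1 is refused whole. A call with a gripper value outside its range is refused whole. The fingers move at their own pace and stop on an object; "force" is the grip in N (left out, the last holds). Time passes only in rows, so rows that do not move let the fingers close. It gives the time, the measured TCP pose, the force, the opening and the grip force at its end, in the units of the state.
- readout.get_state(): the state, without advancing time (a new reading comes with each control period).
- imaging.get_image(name): name is "scene" or "side" or "wrist"; returns (picture, depth): 384x512x3 uint8, red, green, blue; 384x512 float32, m along the optical axis (not along the pixel's ray), 0 where there is no reading.
- imaging.calibration(name): a dict with "intrinsics" (3x3 intrinsics, pixels), "R" (3x3) and "t" (3): a world point X has camera coordinates R X + t; the wrist camera has in their place "hand_eye" (4x4, takes a point from camera to tool coordinates, whose origin is the TCP and whose axes are the flange's). Camera axes: x right, y down, z forward; pixel columns grow to the right and rows downward; lengths in m; the calibration is good to about 2 mm. A picture is of the moment at which its call begins: read the wrist's pose just before it. calibration takes no time and is no camera call.
- manip.sign_off(): hands the job in; it is judged then, once.
The state is a dict: "clock": time; "qpos": joint angles; "qd": joint speeds; "effort": joint torques, N m; "position": TCP position; "ee_rot": TCP orientation; "contact_force": force on the tool from outside, world axes, zero at the start; "moment": the same for the moment, N m; "width": finger opening in m; "gripper_force": force on a finger pad.
Only numpy, scipy, OpenCV 4.12 (cv2) and the standard library are available. Lean on these libraries where they do the work, as an engineer would, in place of code of your own. Each camera call takes 0.05 s, during which the arm holds its last target. There are 200 camera calls.

### The job

Slide the steel bar on the drilling jig's plate until its long edge lies flat against the aluminium fence and its left end is up against the brass stop; then swing the red guide arm over it, fully to its stop, with the bar still registered. Push gently, never pressing the bar against the jig with more than 40 N, keep the bar down on the plate (do not lift it), and leave everything else on the bench where it is.

Things in the scene. Friction and masses are not known exactly. Their poses are not given: they have to be found in the camera images.
- jig: Drilling jig bolted to the bench: dark steel plate 220 (x) x 260 (y) x 12 (z) mm carrying a fence, an end stop and a guide arm. Origin at the centre of its underside; its x points away from the robot at yaw 0, its y to the left.
- fence_face (a point): Middle of the registering face of the aluminium fence, which faces the jig's -x and runs along its y: 170 mm long, 12 mm thick, 12 mm high above the plate. At (30, 0, 18) mm in the jig's frame.
- stop_face (a point): Middle of the registering face of the brass end stop, which faces the jig's -y: a block 28 mm wide (x) and 12 mm high above the plate, at the left end of the fence. At (10, 70, 18) mm in the jig's frame.
- bar: The bare steel bar to be drilled, 30 (x) x 120 (y) x 16 (z) mm, about 0.45 kg, loose on the jig plate; origin at the centre of its underside, long axis y. Fully registered, its origin is at (15, 10, 12) mm in the jig's frame, long edge flat on the fence, left end on the stop.
- guide_arm (a joint): Angle of the red drill guide arm about its upright pivot: 0 = parallel to the fence, pointing along the jig's -y (open); grows clockwise seen from above, towards the jig's -x; 1.57 = at its stop, across the fence and over the bar. Arm 22 mm wide, 117 mm long from the pivot, 33 to 43 mm above the bench (5 mm over the bar); stays where left; takes about 1 N at the knob.
- pivot (a point): The guide arm's pivot axis, at the arm's underside, 33 mm above the bench. At (85, 15, 33) mm in the jig's frame.
- guide_knob (a point): Centre of the black upright knob on the guide arm: 18 mm across, standing from 43 to 75 mm above the bench, this point 59 mm up and 108 mm from the pivot axis.
- bushing: spare brass drill bushing, a ring 24 mm across and 20 mm high, standing on the far left corner of the jig plate; origin at the centre of its underside
- screwdriver: screwdriver lying on the bench to the right of the jig
- spare: copper bar, 30 x 120 x 16 mm, lying on the bench to the left of the jig (not to be used)
- oil: green bottle, 54 mm across, 150 mm high
- can: blue and yellow can, 66 mm across, 100 mm high
- mug: white mug, 80 mm across, 90 mm high
- tape: yellow tape measure, 65 x 32 x 58 mm

How it is judged:
On the way:
1. the bar is registered on the fence and the end stop while the guide arm is still open (x of bar in the frame of jig above 0.013 m and y of bar in the frame of jig above 0.008 m and z of bar in the frame of jig below 0.014 m and angle between the y axis of bar and the y axis of jig, either way round below 0.025 rad and value of joint guide_arm below 0.6 rad), for 0.2 s.
At the end, for the whole second after the job is handed in: The bar lies at rest flat on the jig plate, within 2 mm of the fence and of the end stop and within 0.025 rad of parallel to the fence, and the guide arm has been swung over it to within 0.07 rad of its stop (above 1.5 rad) (x of bar in the frame of jig above 0.013 m and y of bar in the frame of jig above 0.008 m and z of bar in the frame of jig below 0.014 m and angle between the y axis of bar and the y axis of jig, either way round below 0.025 rad and value of joint guide_arm above 1.5 rad and linear speed of bar below 0.01 m/s); the robot touches nothing.
It fails at once if the bar is pressed against the jig with more than 40 N (contact force between bar and jig above 40 N).
It fails at once if the bar is lifted off the plate by more than 10 mm (z of bar in the frame of jig above 0.022 m).
It fails at once if another thing on the bench is moved by more than 25 mm (distance of any of bushing, screwdriver, spare, oil, can, mug, tape from where it was at the start of the episode above 0.025 m).
It also fails if it takes over 54 s, if anything falls off the work surface, if the arm or the gripper's body presses on something with over 40 N, if the wrist force passes 120 N, or if a joint passes its speed limit or range.

## Working session

There is one attempt and no reset: what is moved stays moved. The work goes in short steps, Python scripts to look and compute and a tool call to move; the robot and the scene stay as the last step left them, time stands still between calls to the robot, and variables do not carry over. Pictures are saved under pics/ and viewed, at most 12 in all, crops included, and the job is handed in when it is done.

Besides the shell and the picture viewer there is one more tool, called after "Emit:" by a JSON object that holds its "method" and its "body". servo_tool: Moves the arm, as the interface text tells. Its arguments: {"type":"object","properties":{"moves":{"type":"array"},"force":{"type":"number"}},"required":["moves"]}

```bash
mkdir -p pics
cat > h.py <<'E'
import numpy as np, cv2
from rig import readout, imaging, manip
def grab(n):
    im,d=imaging.get_image(n); return im,d,imaging.calibration(n)
def save(n,im): cv2.imwrite('pics/'+n,cv2.cvtColor(im,cv2.COLOR_RGB2BGR))
def ray(c,uv,z):
    K,R,t=map(np.array,(c['intrinsics'],c['R'],c['t']))
    uv=np.atleast_2d(uv).astype(float); r=(np.c_[uv,np.ones(len(uv))]@np.linalg.inv(K).T)@R
    o=-R.T@t; return o+r*((z-o[2])/r[:,2])[:,None]
def pts(c,d):
    K,R,t=map(np.array,(c['intrinsics'],c['R'],c['t']))
    v,u=np.indices(d.shape); p=np.stack([u,v,np.ones_like(u)],-1)@np.linalg.inv(K).T*d[...,None]
    return (p-t)@R
E
python3 - <<'E'
from h import *
s=readout.get_state(); print({k:np.round(v,3) for k,v in s.items()})
a=[]
for n in('scene','side'):
    im,d,c=grab(n); save(n+'0.png',im); np.savez(n+'0.npz',im=im,d=d); print(n,-np.array(c['R']).T@c['t'],np.array(c['R'])[2])
E
```

```text
{'clock': np.float64(0.0), 'qpos': array([-1.26 ,  0.277,  1.506,  0.   ,  1.361, -0.121]), 'qd': array([-0.001, -0.001,  0.   ,  0.001,  0.   ,  0.   ]), 'effort': array([ 2.0000e-03, -4.1677e+01, -2.4581e+01,  0.0000e+00,  1.1000e-02,
       -0.0000e+00]), 'position': array([ 0.241, -0.522,  0.303]), 'ee_rot': array([-0.001,  0.977,  0.214, -0.   ]), 'contact_force': array([ 0.39 , -0.346,  0.132]), 'moment': array([ 0.024,  0.002, -0.047]), 'gripper_force': np.float64(0.0), 'width': np.float64(0.085)}
scene [1.18319832 0.01239115 0.9728167 ] [-0.56518396 -0.00843058 -0.82492182]
side [0.17316593 1.11681964 0.85081154] [ 0.28202389 -0.78411817 -0.55283019]
```

View pics/scene0.png

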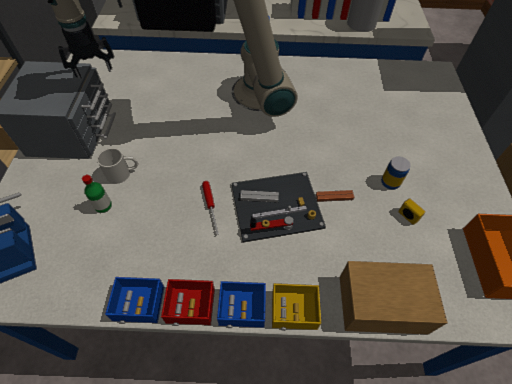

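View pics/side0.png

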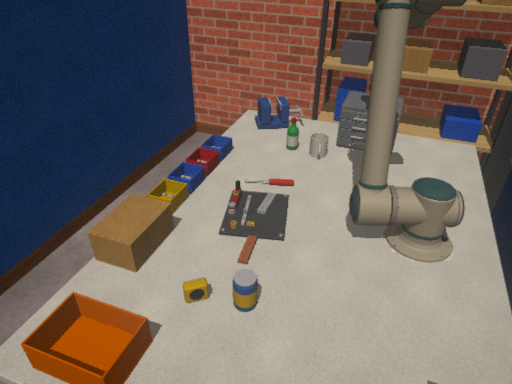

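The scene view shows the jig plate around (278,207), the bar at (260,196), the fence at (280,213), the red arm at (270,224), the brass stop at (301,201) and the bushing at (311,214). The copper spare touches the plate at (335,196). Next I'll get rough positions and then look with the wrist camera.

Run:
```python
from h import *
z=np.load('scene0.npz'); c=imaging.calibration('scene'); im=z['im']
hsv=cv2.cvtColor(im,cv2.COLOR_RGB2HSV)
m=(hsv[...,2]<95).astype(np.uint8); m[:170]=0;m[245:]=0;m[:,:228]=0;m[:,328:]=0
cn=max(cv2.findContours(cv2.morphologyEx(m,cv2.MORPH_CLOSE,np.ones((5,5))),0,2)[0],key=cv2.contourArea)
h=cv2.convexHull(cn)[:,0]; p=ray(c,h,.012)[:,:2].astype(np.float32); print(cv2.minAreaRect(p*1000))
for n,uv,zz in(('bar ends',[(241,195),(279,196)],.028),('knob',[(290,221)],.075),('bushing',[(311,213)],.032),('stop',[(301,201)],.024)): print(n,ray(c,uv,zz)[:,:2].round(3).tolist())
print(imaging.calibration('wrist'))
```

```text
((557.3268432617188, 83.02769470214844), (223.40664672851562, 305.3880920410156), 13.097040176391602)
bar ends [[0.54, -0.043], [0.538, 0.078]]
knob [[0.656, 0.106]]
bushing [[0.599, 0.176]]
stop [[0.551, 0.148]]
{'intrinsics': array([[280.15500344,   0.        , 254.20173658],
       [  0.        , 280.15500344, 193.59027172],
       [  0.        ,   0.        ,   1.        ]]), 'hand_eye': array([[-3.17404112e-04, -9.64622796e-01, -2.63633763e-01,
         6.53053253e-02],
       [ 9.99999946e-01, -3.28272887e-04, -2.82431493e-06,
        -1.14445765e-03],
       [-8.38194180e-05, -2.63633750e-01,  9.64622848e-01,
        -7.10217674e-02],
       [ 0.00000000e+00,  0.00000000e+00,  0.00000000e+00,
         1.00000000e+00]])}
```

Emit:
{"method": "servo_tool", "body": {"moves": [{"dp": [0.175, -0.133, 0.017], "delta_rot": [0, 0, 0], "fingers": 1}, {"dp": [0.175, -0.133, 0.017], "delta_rot": [0, 0, 0], "fingers": 1}, {"dp": [0.175, -0.133, 0.017], "delta_rot": [0, 0, 0], "fingers": 1}, {"dp": [0.175, -0.133, 0.017], "delta_rot": [0, 0, 0], "fingers": 1}, {"dp": [0.175, -0.133, 0.017], "delta_rot": [0, 0, 0], "fingers": 1}]}}

```text
clock: 0.6
position: [0.3443, -0.3265, 0.2864]
ee_rot: [-0.0, 0.977, 0.214, -0.0]
contact_force: [0.6, -0.0, 0.0]
width: 0.0853
gripper_force: 0.0
```

Emit:
{"method": "servo_tool", "body": {"moves": [{"dp": [0.175, -0.133, 0.017], "delta_rot": [0, 0, 0], "fingers": 1}, {"dp": [0.175, -0.133, 0.017], "delta_rot": [0, 0, 0], "fingers": 1}, {"dp": [0.175, -0.133, 0.017], "delta_rot": [0, 0, 0], "fingers": 1}, {"dp": [0.175, -0.133, 0.017], "delta_rot": [0, 0, 0], "fingers": 1}, {"dp": [0.175, -0.133, 0.017], "delta_rot": [0, 0, 0], "fingers": 1}]}}

```text
clock: 1.1
position: [0.4475, -0.1324, 0.2696]
ee_rot: [0.0, 0.977, 0.214, -0.0]
contact_force: [0.2, -0.7, -0.6]
width: 0.0857
gripper_force: 0.0
```

Emit:
{"method": "servo_tool", "body": {"moves": [{"dp": [0.175, -0.133, 0.017], "delta_rot": [0, 0, 0], "fingers": 1}, {"dp": [0.175, -0.133, 0.017], "delta_rot": [0, 0, 0], "fingers": 1}, {"dp": [0.175, -0.133, 0.017], "delta_rot": [0, 0, 0], "fingers": 1}, {"dp": [0.175, -0.133, 0.017], "delta_rot": [0, 0, 0], "fingers": 1}, {"dp": [0, 0, 0], "delta_rot": [0, 0, 0], "fingers": 1}]}}

```text
clock: 1.6
position: [0.5315, 0.0254, 0.2554]
ee_rot: [-0.001, 0.976, 0.217, 0.0]
contact_force: [-0.7, -0.4, 0.3]
width: 0.0854
gripper_force: 0.0
```

```bash
cat >> h.py <<'E'
from scipy.spatial.transform import Rotation as Ro
def wgrab():
    s=readout.get_state(); im,d=imaging.get_image('wrist'); c=imaging.calibration('wrist')
    q=s['ee_rot']; T=np.eye(4); T[:3,:3]=Ro.from_quat([q[1],q[2],q[3],q[0]]).as_matrix(); T[:3,3]=s['position']
    M=np.linalg.inv(T@np.array(c['hand_eye']))
    return im,d,dict(intrinsics=c['intrinsics'],R=M[:3,:3],t=M[:3,3]),s
E
python3 - <<'E'
from h import *
im,d,c,s=wgrab(); save('w1.png',im); np.savez('w1.npz',im=im,d=d,R=c['R'],t=c['t']); print(s['position'],s['ee_rot'],s['clock'])
E
```

```text
[0.53149891 0.02535363 0.25537338] [-1.16802889e-03  9.76229579e-01  2.16735437e-01  4.41895005e-04] 1.6
```

View pics/w1.png

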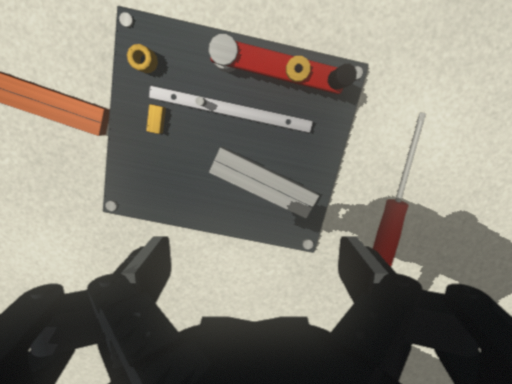

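The wrist view shows the plate corners near (118,7), (368,65), (315,251) and (104,212). It also shows the bar (220,150)-(310,205), the fence (150,92)-(312,127), the stop (156,119), the pivot (223,50), the knob top (345,75) and the bushing (141,57).

```bash
cat >> h.py <<'E'
def rect(m,c,z):
    m=cv2.morphologyEx(m.astype(np.uint8),cv2.MORPH_OPEN,np.ones((3,3)))
    cn=max(cv2.findContours(m,0,2)[0],key=cv2.contourArea)
    p=ray(c,cn[:,0],z)[:,:2]; r=cv2.minAreaRect((p*1000).astype(np.float32)); return r,p
def jigfit(rp):
    (cx,cy),wh,a=rp; e=cv2.boxPoints(rp)
    k=[(e[i+1]-e[i]) for i in range(3)]; L=max(k,key=np.linalg.norm)
    if L[1]<0:L=-L
    return np.array([cx,cy]),np.arctan2(-L[0],L[1])
E
python3 - <<'E'
from h import *
z=np.load('w1.npz'); im=z['im']; c=dict(intrinsics=imaging.calibration('wrist')['intrinsics'],R=z['R'],t=z['t'])
hsv=cv2.cvtColor(im,cv2.COLOR_RGB2HSV); P=pts(c,z['d'])
S,V=hsv[...,1],hsv[...,2]; g=np.zeros(V.shape,np.uint8)
cv2.fillPoly(g,[np.array([(112,0),(376,60),(322,258),(97,217)])],1)
cv2.fillPoly(g,[np.array([(340,60),(368,85),(355,97),(325,92)])],0) if 0 else 0
plate=(V<110)&(g>0); 
cn=max(cv2.findContours(cv2.morphologyEx(plate.astype(np.uint8),cv2.MORPH_CLOSE,np.ones((5,5))),0,2)[0],key=cv2.contourArea)
rp=cv2.minAreaRect((ray(c,cn[:,0],.012)[:,:2]*1000).astype(np.float32)); print('plate',rp)
al=(V>125)&(S<60)&(g>0)
n,l,st,_=cv2.connectedComponentsWithStats(al.astype(np.uint8))
F=B=None
for i in range(1,n):
    if st[i,4]<300: continue
    m=l==i; zz=np.median(P[m][:,2]); r,_=rect(m,c,.028 if st[i,1]>135 else .024); print(st[i],round(float(zz),4),r,np.degrees(jigfit(r)[1]))
print('plate yaw',np.degrees(jigfit(rp)[1]), 'corners', ray(c,[(118,7),(368,65),(315,251),(104,212)],.012).round(4).tolist())
br=(hsv[...,0]>15)&(hsv[...,0]<30)&(S>140)&(g>0)&(V>90)
n,l,st,ce=cv2.connectedComponentsWithStats(br.astype(np.uint8))
for i in range(1,n):
    if st[i,4]>60: print('brass',st[i],ce[i],ray(c,ce[i],.024).round(4),rect(l==i,c,.024)[0])
print('pivot',ray(c,[(223,50)],.05),'knob top',ray(c,[(342,73)],.075))
E
```

```text
plate ((552.0118408203125, 73.23468780517578), (217.8002471923828, 266.26373291015625), 13.147977828979492)
[ 105    0  272  206 2992] 0.001 ((612.2271728515625, 83.24351501464844), (99.70929718017578, 262.052978515625), 13.481183052062988) 13.48117
[209  34  28  34 718] 0.0498 ((635.4327392578125, 110.0951156616211), (27.470157623291016, 27.596525192260742), 59.53855895996094) 59.538498
[149  86  60  24 671] 0.025 ((574.7202758789062, 133.95904541015625), (12.158236503601074, 58.72179412841797), 13.390010833740234) 13.390069
[ 205   98  107   34 1164] 0.025 ((594.0707397460938, 50.95326232910156), (11.875665664672852, 111.16172790527344), 13.077290534973145) 13.07726
[  97  135  233  124 1999] 0.0012 ((491.4510498046875, 53.11021423339844), (95.46275329589844, 267.04681396484375), 13.793181419372559) 13.7931795
[ 209  148  109   61 2639] 0.0291 ((531.1063232421875, 15.10146713256836), (119.72356414794922, 29.62833595275879), 88.86436462402344) -1.1356201
plate yaw 13.147978 corners [[0.6283, 0.2205, 0.012], [0.687, -0.03, 0.012], [0.4777, -0.0805, 0.012], [0.4165, 0.1701, 0.012]]
brass [128  44  24  26 369] [139.40108401  56.77777778] [[0.5943 0.1817 0.024 ]] ((594.0792846679688, 181.54664611816406), (22.122148513793945, 22.71097183227539), 19.49367904663086)
brass [286  56  24  26 405] [297.69135802  68.64197531] [[0.6508 0.035  0.024 ]] ((650.7070922851562, 34.78196716308594), (22.815462112426758, 22.861967086791992), 84.2983169555664)
brass [147 105  16  28 360] [154.525      118.54444444] [[0.5449 0.1482 0.024 ]] ((544.685791015625, 148.138671875), (27.291711807250977, 13.919745445251465), 13.218965530395508)
pivot [[0.6310234  0.10445181 0.05      ]] knob top [[0.65319019 0.00318504 0.075     ]]
```

```bash
cat >> h.py <<'E'
J0=np.array([.5524,.0715]); JY=np.radians(13.15); RJ=np.array([[np.cos(JY),-np.sin(JY)],[np.sin(JY),np.cos(JY)]])
def tojig(p): return (np.asarray(p)[...,:2]-J0)@RJ*1000
def stat():
    s=readout.get_state(); q=s['ee_rot']; R=Ro.from_quat([q[1],q[2],q[3],q[0]]).as_matrix()
    print('t',s['clock'],'jig',tojig(s['position']).round(1),'z',round(s['position'][2]*1000,1),'yaw rel jig',round(np.degrees(np.arctan2(R[1,0],R[0,0])-JY),2),'F',np.round(s['contact_force'],1),'w',s['width'],'q6',s['qpos'][5])
E
python3 - <<'E'
from h import *
stat()
z=np.load('w1.npz'); d=z['d']; c=imaging.calibration('wrist'); K=c['intrinsics']; H=np.array(c['hand_eye'])
v,u=np.indices(d.shape); p=np.stack([u,v,np.ones_like(u)],-1)@np.linalg.inv(K).T*d[...,None]
p=p@H[:3,:3].T+H[:3,3]
for a,b in((100,200),(320,420)):
    q=p[232:300,a:b].reshape(-1,3); q=q[(q[:,2]>0.02)&(q[:,2]<.12)]
    print(len(q),q[:,2].max(),np.percentile(q[:,2],[90,98]),'tips',q[q[:,2]>np.percentile(q[:,2],85)].min(0),q[q[:,2]>np.percentile(q[:,2],85)].max(0),q[:,0].max())
E
```

```text
t 1.65 jig [-32.5 -42. ] z 255.4 yaw rel jig 11.84 F [-0.9 -0.4  0.8] w 0.0856450625066881 q6 1.0471813999187767
2188 0.05883360949004679 [0.05146429 0.05645053] tips [-0.01216773 -0.05596423  0.04905237] [ 0.01028682 -0.04315871  0.05883361] 0.010851847533141341
2184 0.05862904735785365 [0.05134453 0.05635407] tips [-0.01184317  0.04118587  0.04901284] [0.01046535 0.05457986 0.05862905] 0.010759725961899412
```

Emit:
{"method": "servo_tool", "body": {"moves": [{"dp": [-0.09, 0.02, 0.15], "delta_rot": [0, 0, 0.69], "fingers": 1}, {"dp": [-0.09, 0.02, 0.15], "delta_rot": [0, 0, 0.69], "fingers": 1}, {"dp": [-0.09, 0.01, 0.15], "delta_rot": [0, 0, 0.69], "fingers": 1}, {"dp": [0, 0, 0.15], "delta_rot": [0, 0, 0], "fingers": 1}, {"dp": [0, 0, 0], "delta_rot": [0, 0, 0], "fingers": 1}]}}

```text
clock: 2.15
position: [0.4793, -0.0082, 0.1333]
ee_rot: [-0.001, 0.994, 0.111, -0.004]
contact_force: [-0.4, -0.2, -0.3]
width: 0.0857
gripper_force: 0.0
```

```bash
python3 -c "
from h import *
stat()"
```

```text
t 2.15 jig [-89.3 -61. ] z 133.3 yaw rel jig -0.37 F [-0.4 -0.2 -0.3] w 0.08574199759696088 q6 1.1861346003995796
```

Emit:
{"method": "servo_tool", "body": {"moves": [{"dp": [0, -0.055, 0.13], "delta_rot": [0, 0, 0], "fingers": 1}, {"dp": [0, 0, 0.1], "delta_rot": [0, 0, 0], "fingers": 1}, {"dp": [0, 0, 0.045], "delta_rot": [0, 0, 0], "fingers": 1}, {"dp": [0, 0, 0], "delta_rot": [0, 0, 0], "fingers": 1}]}}

```text
clock: 2.55
position: [0.4808, 0.0029, 0.0813]
ee_rot: [0.0, 0.994, 0.112, -0.0]
contact_force: [0.1, 0.3, 0.1]
width: 0.0851
gripper_force: 0.0
```

```bash
python3 -c "
from h import *
stat()"
```

```text
t 2.55 jig [-85.4 -50.5] z 81.3 yaw rel jig -0.29 F [0.1 0.3 0.1] w 0.08507319305086376 q6 1.2078628374511629
```

Emit:
{"method": "servo_tool", "body": {"moves": [{"dp": [0, 0, 0.02], "delta_rot": [0, 0, 0], "fingers": 1}, {"dp": [0.025, 0, 0], "delta_rot": [0, 0, 0], "fingers": 1}, {"dp": [0.025, 0, 0], "delta_rot": [0, 0, 0], "fingers": 1}, {"dp": [0.025, 0, 0], "delta_rot": [0, 0, 0], "fingers": 1}, {"dp": [0.025, 0, 0], "delta_rot": [0, 0, 0], "fingers": 1}]}}

```text
clock: 3.05
position: [0.5005, 0.0078, 0.0776]
ee_rot: [0.0, 0.994, 0.112, -0.0]
contact_force: [-0.9, -1.1, 0.8]
width: 0.0856
gripper_force: 0.6
```

Emit:
{"method": "servo_tool", "body": {"moves": [{"dp": [0.025, 0, 0], "delta_rot": [0, 0, 0], "fingers": 1}, {"dp": [0.025, 0, 0], "delta_rot": [0, 0, 0], "fingers": 1}, {"dp": [0.025, 0, 0], "delta_rot": [0, 0, 0], "fingers": 1}, {"dp": [0.025, 0, 0], "delta_rot": [0, 0, 0], "fingers": 1}, {"dp": [0.025, 0, 0], "delta_rot": [0, 0, 0], "fingers": 1}]}}

```text
clock: 3.55
position: [0.5242, 0.0135, 0.0772]
ee_rot: [-0.0, 0.994, 0.112, -0.001]
contact_force: [-2.5, -0.5, 0.9]
width: 0.0853
gripper_force: 1.4
```

Emit:
{"method": "servo_tool", "body": {"moves": [{"dp": [0.025, 0, 0], "delta_rot": [0, 0, 0], "fingers": 1}, {"dp": [0.02, 0, 0], "delta_rot": [0, 0, 0], "fingers": 1}, {"dp": [0, 0, 0], "delta_rot": [0, 0, 0], "fingers": 1}]}}

```text
clock: 3.85
position: [0.5345, 0.0155, 0.0773]
ee_rot: [0.0, 0.994, 0.112, 0.001]
contact_force: [0.3, -0.9, -0.1]
width: 0.0855
gripper_force: 0.0
```

```bash
python3 -c "
from h import *
stat(); im,d,c,s=wgrab(); save('w2.png',im)"
```

```text
t 3.85 jig [-30.1 -50.5] z 77.3 yaw rel jig -0.27 F [ 0.3 -0.9 -0.1] w 0.08554705642745089 q6 1.2444775740250131
```

View pics/w2.png

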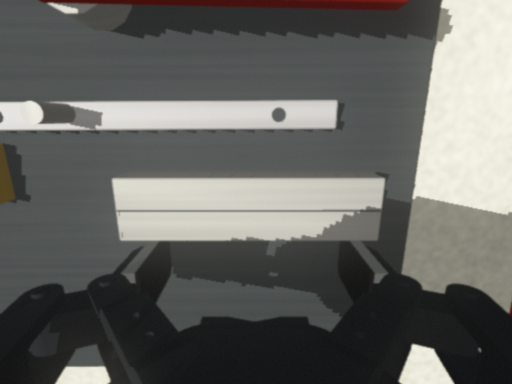

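The bar (112,178)-(385,240) is now square on both fingers and parallel to the fence (bottom edge row 130). I'll keep pushing gently.

Emit:
{"method": "servo_tool", "body": {"moves": [{"dp": [0.015, 0, 0], "delta_rot": [0, 0, 0], "fingers": 1}, {"dp": [0.015, 0, 0], "delta_rot": [0, 0, 0], "fingers": 1}, {"dp": [0.015, 0, 0], "delta_rot": [0, 0, 0], "fingers": 1}, {"dp": [0.015, 0, 0], "delta_rot": [0, 0, 0], "fingers": 1}, {"dp": [0.015, 0, 0], "delta_rot": [0, 0, 0], "fingers": 1}]}}

```text
clock: 4.4
position: [0.548, 0.0188, 0.0773]
ee_rot: [0.0, 0.994, 0.112, -0.0]
contact_force: [-3.3, -1.0, 0.8]
width: 0.0853
gripper_force: 1.2
```

Emit:
{"method": "servo_tool", "body": {"moves": [{"dp": [0.005, 0, 0], "delta_rot": [0, 0, 0], "fingers": 1}, {"dp": [0.005, 0, 0], "delta_rot": [0, 0, 0], "fingers": 1}]}}

```text
clock: 4.6
position: [0.5499, 0.0191, 0.0773]
ee_rot: [0.0, 0.994, 0.112, -0.0]
contact_force: [-2.9, 0.0, 2.3]
width: 0.0856
gripper_force: 1.4
```

Emit:
{"method": "servo_tool", "body": {"moves": [{"dp": [0.005, 0, 0], "delta_rot": [0, 0, 0], "fingers": 1}]}}

```text
clock: 4.7
position: [0.5507, 0.0194, 0.0773]
ee_rot: [0.0, 0.994, 0.112, -0.0]
contact_force: [-2.4, -0.4, 1.1]
width: 0.0855
gripper_force: 1.3
```

```bash
python3 -c "
from h import *
stat()"
```

```text
t 4.7 jig [-13.5 -50.4] z 77.3 yaw rel jig -0.27 F [-2.4 -0.4  1.1] w 0.08546038775412808 q6 1.2550737659628517
```

Emit:
{"method": "servo_tool", "body": {"moves": [{"dp": [0.005, 0, 0], "delta_rot": [0, 0, 0], "fingers": 1}]}}

```text
clock: 4.8
position: [0.5518, 0.0196, 0.0773]
ee_rot: [0.0, 0.994, 0.112, -0.0]
contact_force: [-2.9, -1.3, 1.0]
width: 0.0853
gripper_force: 1.2
```

Emit:
{"method": "servo_tool", "body": {"moves": [{"dp": [0.003, 0, 0], "delta_rot": [0, 0, 0], "fingers": 1}]}}

```text
clock: 4.9
position: [0.5525, 0.0198, 0.0773]
ee_rot: [0.0, 0.994, 0.112, 0.0]
contact_force: [-2.4, -1.7, 0.8]
width: 0.0852
gripper_force: 1.2
```

Emit:
{"method": "servo_tool", "body": {"moves": [{"dp": [0.003, 0, 0], "delta_rot": [0, 0, 0], "fingers": 1}]}}

```text
clock: 5.0
position: [0.553, 0.0199, 0.0773]
ee_rot: [0.0, 0.994, 0.112, -0.0]
contact_force: [-2.3, -0.7, 1.1]
width: 0.0853
gripper_force: 1.2
```

```bash
python3 -c "
from h import *
stat()"
```

```text
t 5.0 jig [-11.2 -50.4] z 77.3 yaw rel jig -0.27 F [-2.3 -0.7  1.1] w 0.08527672767183331 q6 1.2563284582912233
```

Emit:
{"method": "servo_tool", "body": {"moves": [{"dp": [0.003, 0, 0], "delta_rot": [0, 0, 0], "fingers": 1}]}}

```text
clock: 5.1
position: [0.5536, 0.02, 0.0773]
ee_rot: [0.0, 0.994, 0.112, -0.0]
contact_force: [-2.2, -0.4, 0.9]
width: 0.0852
gripper_force: 1.2
```

Emit:
{"method": "servo_tool", "body": {"moves": [{"dp": [0.003, 0, 0], "delta_rot": [0, 0, 0], "fingers": 1}]}}

```text
clock: 5.2
position: [0.5542, 0.0201, 0.0773]
ee_rot: [0.0, 0.994, 0.112, 0.0]
contact_force: [-2.0, -0.6, 0.8]
width: 0.0858
gripper_force: 1.2
```

```bash
python3 -c "
from h import *
stat(); im,d,c,s=wgrab(); save('w3.png',im)"
```

```text
t 5.2 jig [-10.  -50.4] z 77.3 yaw rel jig -0.27 F [-2.  -0.6  0.8] w 0.08580943867228483 q6 1.2569681580703103
```

View pics/w3.png

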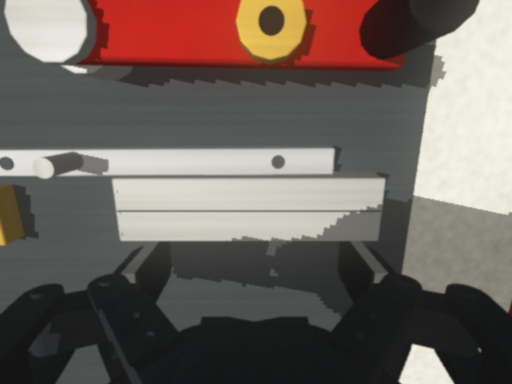

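The bar's far edge (row 178) is 1–2 mm short of the fence (row 175).

Emit:
{"method": "servo_tool", "body": {"moves": [{"dp": [0.003, 0, 0], "delta_rot": [0, 0, 0], "fingers": 1}]}}

```text
clock: 5.35
position: [0.5544, 0.0202, 0.0773]
ee_rot: [0.0, 0.994, 0.112, -0.0]
contact_force: [-3.9, -1.6, 1.8]
width: 0.0855
gripper_force: 2.0
```

Emit:
{"method": "servo_tool", "body": {"moves": [{"dp": [0.003, 0, 0], "delta_rot": [0, 0, 0], "fingers": 1}]}}

```text
clock: 5.45
position: [0.5545, 0.0202, 0.0772]
ee_rot: [0.0, 0.994, 0.112, -0.001]
contact_force: [-4.2, -2.1, 3.1]
width: 0.0857
gripper_force: 2.8
```

Emit:
{"method": "servo_tool", "body": {"moves": [{"dp": [0.003, 0, 0], "delta_rot": [0, 0, 0], "fingers": 1}]}}

```text
clock: 5.55
position: [0.5546, 0.0202, 0.0772]
ee_rot: [0.0, 0.994, 0.113, -0.002]
contact_force: [-5.4, -3.2, 4.7]
width: 0.0855
gripper_force: 3.3
```

Contact made at about 5 N. I'll retreat, shut the fingers and go round to the right end.

Emit:
{"method": "servo_tool", "body": {"moves": [{"dp": [-0.1, 0, 0], "delta_rot": [0, 0, 0], "fingers": 1}, {"dp": [0, 0, -0.13], "delta_rot": [0, 0, 0], "fingers": 1}, {"dp": [0, 0, -0.13], "delta_rot": [0, 0, 0], "fingers": 0}, {"dp": [0.05, 0.14, 0], "delta_rot": [0, 0, 0], "fingers": 0}, {"dp": [0.08, 0.14, 0], "delta_rot": [0, 0, 0], "fingers": 0}]}}

```text
clock: 6.05
position: [0.5757, -0.0328, 0.131]
ee_rot: [0.0, 0.994, 0.113, 0.003]
contact_force: [-0.3, 0.2, 0.4]
width: 0.0437
gripper_force: 0.0
```

Emit:
{"method": "servo_tool", "body": {"moves": [{"dp": [0.07, 0.13, 0], "delta_rot": [0, 0, 0], "fingers": 0}, {"dp": [0, 0, 0.0], "delta_rot": [0, 0, 0], "fingers": 0}, {"dp": [0, 0, 0.0], "delta_rot": [0, 0, 0], "fingers": 0}]}}

```text
clock: 6.35
position: [0.5946, -0.0553, 0.1292]
ee_rot: [-0.0, 0.994, 0.111, 0.001]
contact_force: [-0.1, 1.0, -1.0]
width: 0.0005
gripper_force: 0.0
```

Run:
```python
from h import *
stat(); im,d,c,s=wgrab(); save('w4.png',im); np.savez('w4.npz',im=im,d=d,R=c['R'],t=c['t'])
cc=imaging.calibration('wrist'); K=cc['intrinsics']; H=np.array(cc['hand_eye'])
v,u=np.indices(d.shape); p=np.stack([u,v,np.ones_like(u)],-1)@np.linalg.inv(K).T*d[...,None]
P=tojig(pts(c,d)); p=p@H[:3,:3].T+H[:3,3]
f=(d>0)&(d<.17)&(u>150)&(u<360); q=p[f]; print('tip z',np.percentile(q[:,2],[95,99,99.9]),'y',np.percentile(q[q[:,2]>.055][:,1],[1,99]),'xmax',np.percentile(q[q[:,2]>.055][:,0],[1,99]))
```

```text
t 6.35 jig [  12.3 -133.1] z 129.2 yaw rel jig -0.35 F [-0.1  1.  -1. ] w 0.00046648084664676297 q6 1.1374085611271063
tip z [0.05563205 0.08595139 0.09360178] y [-0.05586182  0.01149756] xmax [0.0052355  0.08966251]
```

View pics/w4.png

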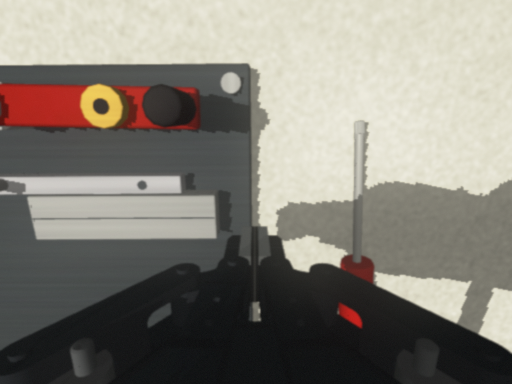

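The shut fingers (about 225–285, 240) stand just right of the bar, whose right end is at column 217, rows 195–240. The fence edge is at row 194 and the screwdriver at (360,190). Checking the numbers.

Run:
```python
from h import *
z=np.load('w4.npz'); c=dict(intrinsics=imaging.calibration('wrist')['intrinsics'],R=z['R'],t=z['t'])
print('bar end',tojig(ray(c,[(216,196),(217,239),(30,197)],.028)).round(1).tolist(),'knob',tojig(ray(c,[(163,106)],.075)).round(1),'fence corner',tojig(ray(c,[(184,194)],.024)).round(1))
```

```text
bar end [[29.0, -108.0], [-0.8, -107.4], [29.1, 11.0]] knob [[ 82.3 -93.7]] fence corner [[ 29.4 -86.6]]
```

Emit:
{"method": "servo_tool", "body": {"moves": [{"dp": [0, 0, 0.1], "delta_rot": [0, 0, 0], "fingers": 0}, {"dp": [0, 0, 0.09], "delta_rot": [0, 0, 0], "fingers": 0}, {"dp": [0, 0, 0.0], "delta_rot": [0, 0, 0], "fingers": 0}]}}

```text
clock: 6.7
position: [0.5914, -0.0536, 0.0892]
ee_rot: [-0.001, 0.994, 0.113, -0.003]
contact_force: [-1.6, -0.3, -0.7]
width: 0.0002
gripper_force: 0.0
```

Emit:
{"method": "servo_tool", "body": {"moves": [{"dp": [0.01, 0, -0.01], "delta_rot": [0, 0, 0], "fingers": 0}, {"dp": [0, -0.02, 0], "delta_rot": [0, 0, 0], "fingers": 0}, {"dp": [0, -0.02, 0], "delta_rot": [0, 0, 0], "fingers": 0}, {"dp": [0, -0.02, 0], "delta_rot": [0, 0, 0], "fingers": 0}, {"dp": [0, -0.02, 0], "delta_rot": [0, 0, 0], "fingers": 0}]}}

```text
clock: 7.2
position: [0.5925, -0.0389, 0.0942]
ee_rot: [0.001, 0.994, 0.112, 0.001]
contact_force: [1.2, -0.8, 1.3]
width: -0.0002
gripper_force: 1.1
```

Emit:
{"method": "servo_tool", "body": {"moves": [{"dp": [0, -0.02, 0], "delta_rot": [0, 0, 0], "fingers": 0}, {"dp": [0, -0.02, 0], "delta_rot": [0, 0, 0], "fingers": 0}, {"dp": [0, -0.02, 0], "delta_rot": [0, 0, 0], "fingers": 0}, {"dp": [0, -0.02, 0], "delta_rot": [0, 0, 0], "fingers": 0}, {"dp": [0, -0.02, 0], "delta_rot": [0, 0, 0], "fingers": 0}]}}

```text
clock: 7.7
position: [0.5883, -0.0201, 0.0941]
ee_rot: [0.001, 0.994, 0.112, 0.001]
contact_force: [1.1, -4.8, 5.9]
width: -0.0002
gripper_force: 4.3
```

```bash
python3 -c "
from h import *
stat(); im,d,c,s=wgrab(); save('w5.png',im)"
```

```text
t 7.7 jig [ 14.1 -97.4] z 94.1 yaw rel jig -0.24 F [ 1.1 -4.8  5.9] w -0.00019121940491240532 q6 1.195283656309199
```

View pics/w5.png

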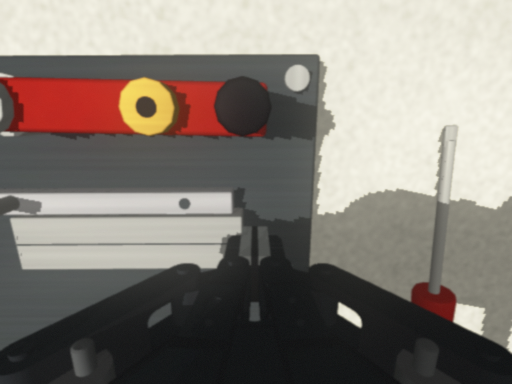

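Run:
```python
from h import *
im,d,c,s=wgrab(); print('bar end',tojig(ray(c,[(242,217),(241,232),(12,219)],.028)).round(1).tolist()); print(tojig(ray(c,[(245,228),(268,228)],.022)).round(1).tolist(), s['contact_force'],s['moment'])
P=pts(c,d)
for v in (222,226,230,236,244,252,258):
    print(v,[(int(u),*(tojig(P[v,u]).round(0).astype(int)),int(P[v,u,2]*1000)) for u in (215,230,240,246,250,256,264,270,280)])
```

```text
bar end [[29.3, -89.7], [20.9, -89.0], [28.8, 29.9]]
[[20.7, -90.9], [20.7, -103.5]] [ 1.22207569 -3.12275107  6.59496291] [-0.63080306 -0.02516497 -0.04761247]
222 [(215, np.int64(27), np.int64(-76), 29), (230, np.int64(27), np.int64(-84), 29), (240, np.int64(27), np.int64(-89), 28), (246, np.int64(21), np.int64(-91), 13), (250, np.int64(21), np.int64(-94), 13), (256, np.int64(21), np.int64(-97), 12), (264, np.int64(21), np.int64(-102), 12), (270, np.int64(21), np.int64(-105), 13), (280, np.int64(21), np.int64(-111), 13)]
226 [(215, np.int64(25), np.int64(-76), 29), (230, np.int64(25), np.int64(-83), 29), (240, np.int64(25), np.int64(-89), 28), (246, np.int64(23), np.int64(-92), 25), (250, np.int64(23), np.int64(-94), 25), (256, np.int64(24), np.int64(-97), 27), (264, np.int64(24), np.int64(-101), 26), (270, np.int64(18), np.int64(-105), 13), (280, np.int64(18), np.int64(-111), 13)]
230 [(215, np.int64(22), np.int64(-75), 28), (230, np.int64(23), np.int64(-83), 29), (240, np.int64(22), np.int64(-89), 28), (246, np.int64(24), np.int64(-92), 31), (250, np.int64(24), np.int64(-94), 32)
[... 935 characters left out ...]
-75), 29), (230, np.int64(20), np.int64(-85), 48), (240, np.int64(24), np.int64(-90), 57), (246, np.int64(24), np.int64(-92), 56), (250, np.int64(24), np.int64(-94), 57), (256, np.int64(24), np.int64(-97), 56), (264, np.int64(24), np.int64(-100), 56), (270, np.int64(20), np.int64(-103), 49), (280, np.int64(20), np.int64(-108), 48)]
258 [(215, np.int64(6), np.int64(-75), 29), (230, np.int64(26), np.int64(-86), 65), (240, np.int64(27), np.int64(-90), 67), (246, np.int64(25), np.int64(-93), 63), (250, np.int64(23), np.int64(-94), 59), (256, np.int64(23), np.int64(-97), 59), (264, np.int64(25), np.int64(-100), 63), (270, np.int64(26), np.int64(-102), 66), (280, np.int64(27), np.int64(-106), 67)]
```

The finger backs slope, so the bar's top edge rides on the slope with a small downward force (about 6 N). That's acceptable. The bar end is at y=-89 and has to reach -50.

Emit:
{"method": "servo_tool", "body": {"moves": [{"dp": [0, -0.02, 0], "delta_rot": [0, 0, 0], "fingers": 0}, {"dp": [0, -0.02, 0], "delta_rot": [0, 0, 0], "fingers": 0}, {"dp": [0, -0.02, 0], "delta_rot": [0, 0, 0], "fingers": 0}, {"dp": [0, -0.02, 0], "delta_rot": [0, 0, 0], "fingers": 0}]}}

```text
clock: 8.2
position: [0.5847, -0.0045, 0.0941]
ee_rot: [0.001, 0.994, 0.112, 0.001]
contact_force: [0.3, -5.3, 5.4]
width: -0.0
gripper_force: 4.4
```

Emit:
{"method": "servo_tool", "body": {"moves": [{"dp": [0, -0.02, 0], "delta_rot": [0, 0, 0], "fingers": 0}, {"dp": [0, -0.02, 0], "delta_rot": [0, 0, 0], "fingers": 0}, {"dp": [0, -0.02, 0], "delta_rot": [0, 0, 0], "fingers": 0}, {"dp": [0, -0.02, 0], "delta_rot": [0, 0, 0], "fingers": 0}]}}

```text
clock: 8.6
position: [0.5811, 0.011, 0.0941]
ee_rot: [0.001, 0.994, 0.112, 0.001]
contact_force: [0.5, -6.1, 6.4]
width: 0.0001
gripper_force: 4.5
```

Run:
```python
from h import *
stat(); im,d,c,s=wgrab(); P=pts(c,d); J=tojig(P)
top=(abs(P[...,2]-.0285)<.002)&(J[...,0]>17)&(J[...,0]<28)&(J[...,1]<0); print('bar end y',np.percentile(J[top][:,1],[0.5,1,2]))
np.savez('w6.npz',im=im,d=d,R=c['R'],t=c['t'])
r=[ (round(y),J[(abs(P[...,2]-.0285)<.0025)&(abs(J[...,1]-y)<3)&(J[...,0]>10)&(J[...,0]<45)][:,0].max().round(1)) for y in(-30,0,30,45) if ((abs(P[...,2]-.0285)<.0025)&(abs(J[...,1]-y)<3)&(J[...,0]>10)&(J[...,0]<45)).any()]; print(r)
```

```text
t 8.6 jig [ 14.2 -65.4] z 94.1 yaw rel jig -0.24 F [ 0.5 -6.1  6.4] w 6.243842528107373e-05 q6 1.24709274633113
bar end y [-71.33516193 -68.85813166 -64.64004377]
[(-30, np.float64(40.8)), (0, np.float64(41.0)), (30, np.float64(41.4)), (45, np.float64(41.3))]
```

Emit:
{"method": "servo_tool", "body": {"moves": [{"dp": [0, -0.01, 0], "delta_rot": [0, 0, 0], "fingers": 0}, {"dp": [0, -0.01, 0], "delta_rot": [0, 0, 0], "fingers": 0}]}}

```text
clock: 8.85
position: [0.5802, 0.0149, 0.0941]
ee_rot: [0.001, 0.994, 0.112, 0.001]
contact_force: [-0.3, -5.7, 7.1]
width: -0.0001
gripper_force: 4.5
```

Emit:
{"method": "servo_tool", "body": {"moves": [{"dp": [0, -0.005, 0], "delta_rot": [0, 0, 0], "fingers": 0}]}}

```text
clock: 8.95
position: [0.58, 0.016, 0.0941]
ee_rot: [0.001, 0.994, 0.113, 0.001]
contact_force: [1.1, -4.9, 6.5]
width: 0.0002
gripper_force: 4.5
```

Emit:
{"method": "servo_tool", "body": {"moves": [{"dp": [0, -0.005, 0], "delta_rot": [0, 0, 0], "fingers": 0}]}}

```text
clock: 9.05
position: [0.5798, 0.0168, 0.0941]
ee_rot: [0.001, 0.994, 0.113, 0.001]
contact_force: [0.1, -5.6, 6.6]
width: -0.0002
gripper_force: 4.5
```

Emit:
{"method": "servo_tool", "body": {"moves": [{"dp": [0, -0.003, 0], "delta_rot": [0, 0, 0], "fingers": 0}]}}

```text
clock: 9.15
position: [0.5796, 0.0174, 0.0941]
ee_rot: [0.001, 0.994, 0.113, 0.001]
contact_force: [0.4, -4.8, 6.4]
width: -0.0
gripper_force: 4.5
```

Run:
```python
from h import *
stat(); im,d,c,s=wgrab(); save('w6.png',im); np.savez('w6.npz',im=im,d=d,R=c['R'],t=c['t'])
```

```text
t 9.15 jig [ 14.2 -58.9] z 94.1 yaw rel jig -0.23 F [ 0.4 -4.8  6.4] w -1.6732766165276928e-05 q6 1.2577275938053476
```

View pics/w6.png

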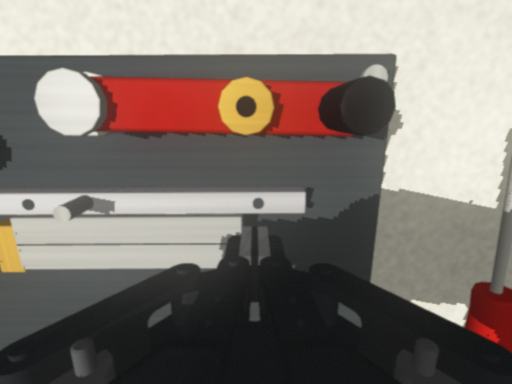

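The bar's left end (col ~17, row 245) is nearly at the brass stop (col ≤ 22).

Emit:
{"method": "servo_tool", "body": {"moves": [{"dp": [0, -0.003, 0], "delta_rot": [0, 0, 0], "fingers": 0}]}}

```text
clock: 9.3
position: [0.5795, 0.0179, 0.0941]
ee_rot: [0.001, 0.994, 0.112, 0.001]
contact_force: [-0.2, -5.4, 5.8]
width: 0.0002
gripper_force: 4.5
```

Emit:
{"method": "servo_tool", "body": {"moves": [{"dp": [0, -0.003, 0], "delta_rot": [0, 0, 0], "fingers": 0}]}}

```text
clock: 9.4
position: [0.5794, 0.0185, 0.0941]
ee_rot: [0.001, 0.994, 0.113, 0.001]
contact_force: [1.5, -5.6, 6.4]
width: -0.0002
gripper_force: 4.5
```

Emit:
{"method": "servo_tool", "body": {"moves": [{"dp": [0, -0.003, 0], "delta_rot": [0, 0, 0], "fingers": 0}]}}

```text
clock: 9.5
position: [0.5792, 0.019, 0.0941]
ee_rot: [0.001, 0.994, 0.113, 0.001]
contact_force: [0.3, -6.8, 6.3]
width: 0.0
gripper_force: 5.0
```

Emit:
{"method": "servo_tool", "body": {"moves": [{"dp": [0, -0.003, 0], "delta_rot": [0, 0, 0], "fingers": 0}]}}

```text
clock: 9.6
position: [0.5792, 0.0191, 0.0941]
ee_rot: [0.002, 0.994, 0.113, 0.001]
contact_force: [1.4, -8.5, 5.3]
width: 0.0001
gripper_force: 5.4
```

Contact with the stop (8.5 N, position stalled). I'll retreat and measure the fit from above.

Emit:
{"method": "servo_tool", "body": {"moves": [{"dp": [0, 0.05, 0], "delta_rot": [0, 0, 0], "fingers": 0}, {"dp": [0, 0.05, -0.05], "delta_rot": [0, 0, 0], "fingers": 0}, {"dp": [0, 0, -0.2], "delta_rot": [0, 0, 0], "fingers": 0}, {"dp": [-0.1, -0.12, -0.15], "delta_rot": [0, 0, 0], "fingers": 1}, {"dp": [-0.1, -0.12, -0.1], "delta_rot": [0, 0, 0], "fingers": 1}]}}

```text
clock: 10.1
position: [0.5337, 0.0389, 0.1954]
ee_rot: [-0.0, 0.994, 0.111, 0.001]
contact_force: [0.2, 1.7, 0.8]
width: 0.0281
gripper_force: 0.0
```

Emit:
{"method": "servo_tool", "body": {"moves": [{"dp": [-0.1, -0.12, 0], "delta_rot": [0, 0, 0], "fingers": 1}, {"dp": [0, 0, 0], "delta_rot": [0, 0, 0], "fingers": 1}, {"dp": [0, 0, 0], "delta_rot": [0, 0, 0], "fingers": 1}]}}

```text
clock: 10.4
position: [0.5079, 0.0582, 0.1936]
ee_rot: [0.0, 0.994, 0.113, 0.0]
contact_force: [0.9, -0.0, -0.0]
width: 0.0721
gripper_force: 0.0
```

Run:
```python
from h import *
stat(); im,d,c,s=wgrab(); save('w7.png',im); np.savez('w7.npz',im=im,d=d,R=c['R'],t=c['t'])
```

```text
t 10.4 jig [-46.4  -2.8] z 193.6 yaw rel jig -0.23 F [ 0.9 -0.  -0. ] w 0.07210598873253851 q6 1.323073325515722
```

View pics/w7.png

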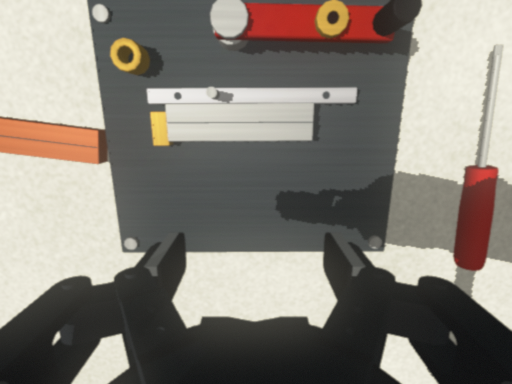

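The bar (166–313, 104–141) lies along the fence (148–357, 88–103) and against the brass stop (151–170, 112–146). Measuring the residual gap.

Run:
```python
from h import *
z=np.load('w7.npz'); im=z['im']; c=dict(intrinsics=imaging.calibration('wrist')['intrinsics'],R=z['R'],t=z['t'])
g=cv2.cvtColor(im,cv2.COLOR_RGB2GRAY)
for u in (180,230,300): print(u,g[84:146,u].tolist())
for v in (118,130): print(v,g[v,150:180].tolist(),g[v,305:320].tolist())
# edges: bar near edge (bottom) and right end, fence far edge (top), stop near (bottom) edge
def edge(u,lo,hi): 
    return lo+np.argmax(np.abs(np.diff(cv2.GaussianBlur(g,(1,3),0)[lo:hi,u].astype(int))))+.5
us=np.arange(175,306,5)
nb=tojig(ray(c,[(u,edge(u,134,150)) for u in us],.028)); ff=tojig(ray(c,[(u,edge(u,80,95)) for u in us],.024))
p=np.polyfit(nb[:,1],nb[:,0],1);q=np.polyfit(ff[:,1],ff[:,0],1)
print('near edge x at y=10',np.polyval(p,10),'slope',p[0],'fence far x',np.polyval(q,10),q[0],'diff (expect 42)',np.polyval(q,10)-np.polyval(p,10))
ve=[tojig(ray(c,[(300+np.argmax(np.abs(np.diff(g[v,300:325].astype(int))))+.5,v)],.028))[0] for v in range(108,138,5)]
print('right end',np.mean(ve,0)); fe=[tojig(ray(c,[(345+np.argmax(np.abs(np.diff(g[v,345:370].astype(int))))+.5,v)],.024))[0] for v in range(92,100,2)]; print('fence right end (exp -85)',np.mean(fe,0), 'knob',tojig(ray(c,[(400,10)],.075)))
```

```text
180 [93, 92, 93, 113, 172, 223, 233, 232, 222, 186, 150, 130, 120, 126, 163, 215, 229, 229, 220, 184, 202, 219, 222, 223, 223, 223, 223, 222, 221, 219, 218, 219, 218, 217, 215, 216, 215, 201, 169, 185, 210, 217, 216, 217, 218, 219, 220, 219, 218, 214, 213, 211, 209, 208, 209, 206, 183, 121, 76, 69, 76, 80]
230 [93, 94, 95, 130, 196, 221, 224, 225, 216, 163, 129, 124, 124, 124, 124, 123, 146, 191, 190, 174, 199, 211, 214, 215, 215, 213, 213, 211, 212, 212, 212, 213, 211, 209, 209, 210, 209, 196, 163, 192, 209, 208, 208, 208, 210, 212, 213, 211, 209, 209, 206, 205, 204, 205, 204, 200, 174, 123, 98, 93, 94, 94]
300 [88, 89, 93, 127, 183, 204, 208, 213, 215, 215, 215, 216, 214, 212, 208, 206, 205, 202, 187, 186, 195, 197, 198, 199, 197, 194, 193, 193, 195, 196, 194, 192, 191, 192, 193, 194, 191, 170, 152, 177, 190, 192, 194, 193, 193, 195, 194, 194, 195, 194, 194, 193, 193, 191, 191, 180, 139, 96, 85, 88, 89, 89]
118 [141, 188, 206, 208, 207, 209, 211, 210, 207, 205, 205, 205, 205, 202, 200, 195, 197, 212, 216, 215, 216, 216, 216, 216, 216, 216, 216, 216, 215, 216] [191, 190, 191, 191, 191, 191, 188, 167, 117, 74, 64, 64, 62, 65, 72]
130 [97, 123, 171, 199, 203, 201, 204, 206, 206, 203, 200, 200, 199, 199, 198, 195, 192, 199, 217, 221, 221, 221, 220, 220, 220, 220, 220, 220, 221, 220] [192, 192, 193, 193, 192, 190, 180, 145, 91, 64, 62, 62, 63, 71, 81]
near edge x at y=10 0.06239875108263809 slope 0.0014013787518346165 fence far x 41.874987307495225 0.00490093442217682 diff (expect 42) 41.812588556412585
right end [ 15.80866785 -50.201352  ]
fence right end (exp -85) [ 35.71555124 -85.27660771] knob [[ 79.89382951 -89.33679226]]
```

The bar is registered at x≈15.1 and y≈9.8, parallel. Next I'll turn the tool a quarter so the pads can cage the knob and swing the arm.

Emit:
{"method": "servo_tool", "body": {"moves": [{"dp": [0, 0, 0], "delta_rot": [0, 0, -1], "fingers": 0.55}, {"dp": [0, 0, 0], "delta_rot": [0, 0, -1], "fingers": 0.55}, {"dp": [0, 0, 0], "delta_rot": [0, 0, -1], "fingers": 0.55}, {"dp": [0, 0, 0], "delta_rot": [0, 0, -1], "fingers": 0.55}, {"dp": [0, 0, 0], "delta_rot": [0, 0, -1], "fingers": 0.55}]}}

```text
clock: 10.95
position: [0.5094, 0.0571, 0.1927]
ee_rot: [-0.0, 0.935, 0.356, -0.0]
contact_force: [0.0, -0.2, -0.4]
width: 0.047
gripper_force: 0.0
```

Emit:
{"method": "servo_tool", "body": {"moves": [{"dp": [0, 0, 0], "delta_rot": [0, 0, -1], "fingers": 0.55}, {"dp": [0, 0, 0], "delta_rot": [0, 0, -1], "fingers": 0.55}, {"dp": [0, 0, 0], "delta_rot": [0, 0, -1], "fingers": 0.55}, {"dp": [0, 0, 0], "delta_rot": [0, 0, -1], "fingers": 0.55}, {"dp": [0, 0, 0], "delta_rot": [0, 0, -1], "fingers": 0.55}]}}

```text
clock: 11.45
position: [0.5094, 0.0571, 0.1927]
ee_rot: [-0.0, 0.817, 0.576, -0.0]
contact_force: [-0.2, 0.4, 0.8]
width: 0.047
gripper_force: 0.0
```

Emit:
{"method": "servo_tool", "body": {"moves": [{"dp": [0, 0, 0], "delta_rot": [0, 0, -1], "fingers": 0.55}, {"dp": [0, 0, 0], "delta_rot": [0, 0, -1], "fingers": 0.55}, {"dp": [0, 0, 0], "delta_rot": [0, 0, -1], "fingers": 0.55}, {"dp": [0, 0, 0], "delta_rot": [0, 0, -1], "fingers": 0.55}, {"dp": [0, 0, 0], "delta_rot": [0, 0, -1], "fingers": 0.55}]}}

```text
clock: 11.95
position: [0.5094, 0.0571, 0.1927]
ee_rot: [-0.0, 0.649, 0.76, -0.0]
contact_force: [0.3, 0.3, 0.2]
width: 0.0471
gripper_force: 0.0
```

Emit:
{"method": "servo_tool", "body": {"moves": [{"dp": [0, 0, 0], "delta_rot": [0, 0, -0.7], "fingers": 0.55}, {"dp": [-0.11, 0.16, 0], "delta_rot": [0, 0, 0], "fingers": 0.55}, {"dp": [-0.11, 0.16, 0], "delta_rot": [0, 0, 0], "fingers": 0.55}, {"dp": [-0.11, 0.16, 0], "delta_rot": [0, 0, 0], "fingers": 0.55}, {"dp": [0, 0, 0], "delta_rot": [0, 0, 0], "fingers": 0.55}]}}

```text
clock: 12.45
position: [0.6226, 0.0118, 0.1924]
ee_rot: [0.002, 0.625, 0.781, 0.001]
contact_force: [-0.3, -0.2, -0.4]
width: 0.0473
gripper_force: 0.0
```

```bash
python3 -c "
from h import *
stat()"
```

```text
t 12.45 jig [ 54.7 -74.1] z 192.4 yaw rel jig 89.52 F [-0.3 -0.2 -0.4] w 0.047337418950552254 q6 -0.3130536858057345
```

Emit:
{"method": "servo_tool", "body": {"moves": [{"dp": [-0.095, 0.15, 0], "delta_rot": [0, 0, 0], "fingers": 0.55}, {"dp": [0, 0, 0.1], "delta_rot": [0, 0, 0], "fingers": 0.55}, {"dp": [0, 0, 0.05], "delta_rot": [0, 0, 0], "fingers": 0.55}, {"dp": [0, 0, 0], "delta_rot": [0, 0, 0], "fingers": 0.55}]}}

```text
clock: 12.85
position: [0.6483, 0.0029, 0.1606]
ee_rot: [-0.003, 0.624, 0.782, -0.002]
contact_force: [-0.7, 0.4, 0.5]
width: 0.0473
gripper_force: 0.0
```

Run:
```python
from h import *
stat(); im,d,c,s=wgrab(); save('w8.png',im)
```

```text
t 12.85 jig [ 77.8 -88.6] z 160.6 yaw rel jig 89.65 F [-0.7  0.4  0.5] w 0.04730778571237393 q6 -0.326293378978075
```

View pics/w8.png

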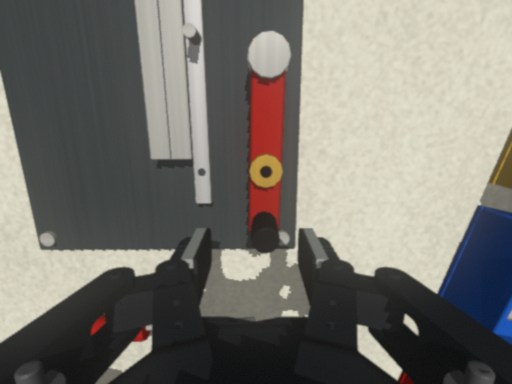

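The knob (264,235) lies between the fingers (210 and 300). I'll centre on it and lower.

Emit:
{"method": "servo_tool", "body": {"moves": [{"dp": [-0.02, 0.03, 0], "delta_rot": [0, 0, 0], "fingers": 0.55}, {"dp": [0, 0, 0.1], "delta_rot": [0, 0, 0], "fingers": 0.55}, {"dp": [0, 0, 0.1], "delta_rot": [0, 0, 0], "fingers": 0.55}, {"dp": [0, 0, 0], "delta_rot": [0, 0, 0], "fingers": 0.55}]}}

```text
clock: 13.3
position: [0.6557, 0.0006, 0.1217]
ee_rot: [-0.002, 0.624, 0.782, -0.001]
contact_force: [-0.1, 0.2, 0.0]
width: 0.0468
gripper_force: 0.0
```

Run:
```python
from h import *
stat()
```

```text
t 13.3 jig [ 84.5 -92.5] z 121.7 yaw rel jig 89.7 F [-0.1  0.2  0. ] w 0.04679273133915409 q6 -0.3292398772777065
```

Emit:
{"method": "servo_tool", "body": {"moves": [{"dp": [0.003, -0.054, 0], "delta_rot": [0, 0, 1], "fingers": 0.55}, {"dp": [0.003, -0.054, 0], "delta_rot": [0, 0, 1], "fingers": 0.55}, {"dp": [0.003, -0.054, 0], "delta_rot": [0, 0, 1], "fingers": 0.55}, {"dp": [0.003, -0.054, 0], "delta_rot": [0, 0, 1], "fingers": 0.55}, {"dp": [0.003, -0.054, 0], "delta_rot": [0, 0, 1], "fingers": 0.55}]}}

```text
clock: 13.8
position: [0.6046, 0.0017, 0.1253]
ee_rot: [0.002, 0.799, 0.602, 0.002]
contact_force: [1.0, -0.4, -0.3]
width: 0.0471
gripper_force: 0.7
```

Run:
```python
from h import *
stat(); p=tojig(readout.get_state()['position']); v=p-[85,15]; print('r',np.hypot(*v),'th',np.arctan2(-v[0],-v[1]))
```

```text
t 13.8 jig [ 35.  -79.8] z 125.3 yaw rel jig 60.81 F [ 1.  -0.4 -0.3] w 0.04714298050516482 q6 0.16839749577082128
r 107.22889650289983 th 0.4855452156990297
```

Emit:
{"method": "servo_tool", "body": {"moves": [{"dp": [0.002, -0.054, 0], "delta_rot": [0, 0, 1], "fingers": 0.55}, {"dp": [0.002, -0.054, 0], "delta_rot": [0, 0, 1], "fingers": 0.55}, {"dp": [0.003, -0.054, 0], "delta_rot": [0, 0, 1], "fingers": 0.55}, {"dp": [0.003, -0.054, 0], "delta_rot": [0, 0, 1], "fingers": 0.55}, {"dp": [0.003, -0.054, 0], "delta_rot": [0, 0, 1], "fingers": 0.55}]}}

```text
clock: 14.3
position: [0.5582, 0.0285, 0.1253]
ee_rot: [0.001, 0.923, 0.385, 0.002]
contact_force: [0.5, -0.8, -0.1]
width: 0.0466
gripper_force: 0.7
```

```bash
cat >> h.py <<'E'
def th():
    stat(); p=tojig(readout.get_state()['position']); v=p-[85,15]; print('r',np.hypot(*v),'th',np.arctan2(-v[0],-v[1]))
E
python3 -c "
from h import *
th()"
```

```text
t 14.3 jig [ -4.1 -43.1] z 125.3 yaw rel jig 32.16 F [ 0.5 -0.8 -0.1] w 0.04664565317798754 q6 0.7077109187161655
r 106.41941495529692 th 0.9927244627349804
```

Emit:
{"method": "servo_tool", "body": {"moves": [{"dp": [0.001, -0.054, 0], "delta_rot": [0, 0, 1], "fingers": 0.55}, {"dp": [0.001, -0.054, 0], "delta_rot": [0, 0, 1], "fingers": 0.55}, {"dp": [0.002, -0.054, 0], "delta_rot": [0, 0, 1], "fingers": 0.55}, {"dp": [0.002, -0.054, 0], "delta_rot": [0, 0, 1], "fingers": 0.55}, {"dp": [0.002, -0.04, 0], "delta_rot": [0, 0, 0.7], "fingers": 0.55}]}}

```text
clock: 14.8
position: [0.5306, 0.0716, 0.1253]
ee_rot: [0.001, 0.987, 0.16, 0.002]
contact_force: [0.0, -1.3, 1.4]
width: 0.0467
gripper_force: 0.6
```

Emit:
{"method": "servo_tool", "body": {"moves": [{"dp": [0, -0.02, 0], "delta_rot": [0, 0, 0.4], "fingers": 0.55}, {"dp": [0, -0.02, 0], "delta_rot": [0, 0, 0.4], "fingers": 0.55}]}}

```text
clock: 15.0
position: [0.5286, 0.0792, 0.1253]
ee_rot: [0.001, 0.993, 0.122, 0.002]
contact_force: [1.0, -1.8, -0.4]
width: 0.047
gripper_force: 0.5
```

```bash
python3 -c "
from h import *
th()"
```

```text
t 15.0 jig [-21.5  12.9] z 125.3 yaw rel jig 0.82 F [ 1.  -1.8 -0.4] w 0.046978874675302464 q6 1.346273735878576
r 106.48938520337235 th 1.5508763766723812
```

Emit:
{"method": "servo_tool", "body": {"moves": [{"dp": [0, -0.015, 0], "delta_rot": [0, 0, 0], "fingers": 0.55}, {"dp": [0, -0.015, 0], "delta_rot": [0, 0, 0], "fingers": 0.55}, {"dp": [0, -0.015, 0], "delta_rot": [0, 0, 0], "fingers": 0.55}]}}

```text
clock: 15.3
position: [0.5254, 0.0878, 0.124]
ee_rot: [0.0, 0.992, 0.122, 0.001]
contact_force: [0.6, -1.2, 0.4]
width: 0.0472
gripper_force: 0.6
```

Emit:
{"method": "servo_tool", "body": {"moves": [{"dp": [0, -0.01, 0], "delta_rot": [0, 0, 0], "fingers": 0.55}, {"dp": [0, -0.005, 0], "delta_rot": [0, 0, 0], "fingers": 0.55}]}}

```text
clock: 15.5
position: [0.5243, 0.0908, 0.1234]
ee_rot: [0.0, 0.992, 0.122, 0.0]
contact_force: [0.3, -1.3, 1.1]
width: 0.0475
gripper_force: 0.6
```

Emit:
{"method": "servo_tool", "body": {"moves": [{"dp": [0, -0.01, 0], "delta_rot": [0, 0, 0], "fingers": 0.55}]}}

```text
clock: 15.6
position: [0.5237, 0.0926, 0.1233]
ee_rot: [0.0, 0.993, 0.122, -0.0]
contact_force: [-0.1, -2.0, 0.7]
width: 0.0472
gripper_force: 0.6
```

Emit:
{"method": "servo_tool", "body": {"moves": [{"dp": [0, -0.01, 0], "delta_rot": [0, 0, 0], "fingers": 0.55}]}}

```text
clock: 15.7
position: [0.5232, 0.0942, 0.1232]
ee_rot: [0.001, 0.992, 0.122, -0.0]
contact_force: [1.2, -6.9, -0.0]
width: 0.0474
gripper_force: 3.8
```

```bash
python3 -c "
from h import *
th()"
```

```text
t 15.7 jig [-23.2  28.8] z 123.2 yaw rel jig 0.91 F [ 1.2 -6.9 -0. ] w 0.047383674765187664 q6 1.3742365814351853
r 109.1023362144773 th 1.6973131653010782
```

The stop is reached (force jumped to 7 N). I'll back off, rise and check.

Emit:
{"method": "servo_tool", "body": {"moves": [{"dp": [0, 0.03, 0], "delta_rot": [0, 0, 0], "fingers": 0.55}, {"dp": [0, 0.035, 0], "delta_rot": [0, 0, 0], "fingers": 0.55}, {"dp": [0, 0, -0.1], "delta_rot": [0, 0, 0], "fingers": 0.55}, {"dp": [0, 0, -0.2], "delta_rot": [0, 0, 0], "fingers": 0.55}, {"dp": [0, 0, -0.2], "delta_rot": [0, 0, 0], "fingers": 0.55}]}}

```text
clock: 16.2
position: [0.5259, 0.0815, 0.2235]
ee_rot: [-0.0, 0.993, 0.122, -0.001]
contact_force: [1.0, 0.5, 0.5]
width: 0.0471
gripper_force: 0.0
```

Emit:
{"method": "servo_tool", "body": {"moves": [{"dp": [-0.15, 0, -0.1], "delta_rot": [0, 0, 0], "fingers": 0.55}, {"dp": [0, 0, 0], "delta_rot": [0, 0, 0], "fingers": 0.55}, {"dp": [0, 0, 0], "delta_rot": [0, 0, 0], "fingers": 0.55}]}}

```text
clock: 16.5
position: [0.4971, 0.0744, 0.2436]
ee_rot: [-0.0, 0.993, 0.122, 0.001]
contact_force: [0.3, 0.5, -0.7]
width: 0.047
gripper_force: 0.0
```

Run:
```python
from h import *
stat(); im,d,c,s=wgrab(); save('w9.png',im); np.savez('w9.npz',im=im,d=d,R=c['R'],t=c['t'])
P=pts(c,d);J=tojig(P)
hsv=cv2.cvtColor(im,cv2.COLOR_RGB2HSV); red=((hsv[...,0]<8)|(hsv[...,0]>172))&(hsv[...,1]>150)&(abs(J[...,1]-15)<40)&(abs(J[...,0]-30)<80)
r,p=rect(red,c,.043); q=tojig(p); l=cv2.fitLine(q.astype(np.float32),2,0,.01,.01).ravel(); print('arm dir',l, cv2.minAreaRect(q.astype(np.float32)))
```

```text
t 16.5 jig [-53.1  15.4] z 243.6 yaw rel jig 0.83 F [ 0.3  0.5 -0.7] w 0.04700217160760028 q6 1.3364547844743355
arm dir [ 0.9968043   0.07988235 45.91527    15.836905  ] ((49.39599609375, 14.716730117797852), (50.889183044433594, 20.785552978515625), 0.3756334185600281)
```

View pics/w9.png

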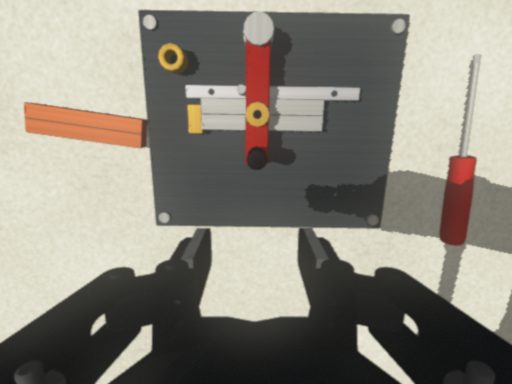

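The arm (258,28)-(257,158) now stands square across the fence, within about 0.4°. The bar (201–323, 98–131) is still against the fence and stop, and everything else is unmoved. Handing in.

```bash
python3 -c "
from h import *
print(manip.sign_off())"
```

```text
the job is handed in; nothing more can be done
None
```

I handed the job in at about 16.5 s; sign-off returned no verdict. The bar measured about x=15.1, y=9.8 mm in the jig's frame before the swing and still looked seated afterwards. The guide arm is at its stop, contact readings were under 10 N, and nothing else on the bench looked moved.

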